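# Clip the wheel spanner onto its keeper eye

### The job

Put the grinder's wheel spanner away: clip its snap hook onto the near upright of the steel keeper eye, which drags stiffly in its track, by pressing the sprung gate gently against that upright until the bar is inside and the gate has snapped shut behind it. Then prove the catch by pulling the hook back until the eye is hard against its stop and keeping up a steady tug of about 15 N for a good second, and leave the spanner lying flat on the bench, clipped on and let go. Never force hook and eye together harder than about 25 N, and leave the other things on the bench alone.

Things in the scene. Friction and masses are not known exactly. Their poses are not given: they have to be found in the camera images.
- handle (a point): Wheel spanner with a snap-hook end, 205 mm long, 0.25 to 0.5 kg, lying flat on the bench. The point is the centre of its black rubber handle (90 mm long, 22 wide, 24 high; 12 mm above the underside). x runs along the spanner to the hook, z up, y to the left. Handle x -45 to 45; behind it, to x = -95, a flat open steel jaw 39 mm wide; in front the hook's loop.
- spanner: The same spanner, same axes; origin on its underside below the closed back of the loop (50 mm ahead of the handle centre). The loop: 10 mm round bar lying flat, centre line 12 mm above the underside, through (x, y in mm, from this origin) (46,-24) gate hinge, (0,-24), (0,31), (42,31), (56,22), (56,10) nose, whose rounded end reaches y = 5. The gate closes the front.
- mouth (a point): On the spanner, same axes: middle of the hook's mouth on the closed gate's centre line, 96 mm ahead of the handle centre, 5 mm to its right (y = -5), same height. A 10 mm bar passes here towards -x if its centre is within about 9 mm right (-y) and 5 mm left of this point; further left it jams on the nose, further right on the plain arm.
- pocket (a point): On the spanner, same axes: a place in the pocket behind the nose where the caught bar's centre belongs, 90 mm ahead of the handle centre, y = 18. Bar centre limits inside the loop: x 60 (closed back) to about 96 and y -14 to 21 from the handle centre. The gate is clear of the bar once its centre is over 38 mm from the gate hinge (x 96, y -24 from the handle centre).
- gate (a joint): Sprung gate, rad: 0 shut (8 mm round bar along y across the mouth, from its hinge at x 96, y -24 mm from the handle centre to its tip at y = 9, just inside the nose), growing as it swings inward about z, at most 1.25. Spring 0.05 N m shut, 0.12 N m open: about 2 to 6 N at the bar. It always shuts by itself and cannot swing outward.
- eye: Keeper eye: an upright closed staple of 10 mm round steel bar, 55 mm high to its top bar's centre line, 85 mm between its two uprights. It slides along its x in a low fixed steel track (30 mm wide, 3 mm high) with up to 30 mm of play between hidden stops, standing anywhere in the play; it drags stiffly, at about 7 N. Origin: bench level, on the near upright's axis; x points to the far upright, z up.
- upright (a point): On the eye: point on the axis of the near upright (10 mm diameter), 30 mm above the bench; axes as the eye. The hook comes on along the eye's +x, its own x along it. The gate gives way before the eye slides; a tug along -x drags the eye (about 7 N) an unknown way, 0 to 30 mm, to its near stop, where it bears hard. The track begins 17 mm short of the near upright at the near stop.
- jar: Bystander: glass jar, 56 mm diameter, 75 mm high, standing. Origin under its centre.
- block: Bystander: steel block 70 x 50 x 30 mm with a 20 mm hole. Origin under its centre.
- brush: Bystander: hand brush lying on the bench. Origin under its middle, x along it.

How it is judged:
On the way, in this order (a step that is already met when the one before it is completed fails the run):
1. the eye's near upright presses the gate of the hook well inward (value of joint gate above 0.6 rad and contact force between spanner and eye above 0.5 N), for 0.1 s.
2. the near upright is inside the hook and the gate has shut behind it (x of upright in the frame of handle between 0.057 and 0.1 m and y of upright in the frame of handle between -0.018 and 0.028 m and z of upright in the frame of handle between -0.022 and 0.03 m and value of joint gate below 0.12 rad), for 0.1 s.
3. the clipped hook is tugged back against the upright with 11 to 20 N for 0.6 s, the gate staying shut (all of step 2 and x of upright in the frame of handle above 0.082 m and contact force between spanner and eye between 11 and 20 N), for 0.6 s.
At the end, for the whole second after the job is handed in: The near upright of the eye stands inside the hook's loop, the gate is shut (under 0.12 rad), and the spanner lies flat on the bench (underside within 8 mm of it, tilt under 0.12 rad), at rest and released (all of step 2 and height (world z) of spanner below 0.008 m and angle between spanner's own z axis and vertical below 0.12 rad and linear speed of spanner below 0.02 m/s); the robot touches nothing.
It fails at once if hook and eye are forced together with more than 28 N (contact force between spanner and eye above 28 N).
It fails at once if the jar is moved more than 20 mm (distance of jar from where it was at the start of the episode above 0.02 m).
It fails at once if the block is moved more than 20 mm (distance of block from where it was at the start of the episode above 0.02 m).
It fails at once if the brush is moved more than 20 mm (distance of brush from where it was at the start of the episode above 0.02 m).
It also fails if it takes over 61 s, if anything falls off the work surface, if the arm or the gripper's body presses on something with over 40 N, if the wrist force passes 120 N, or if a joint passes its speed limit or range.

### The arm

A 6-joint arm with a two-finger parallel gripper is mounted at the origin on the work surface. World frame = base frame: x ahead of the robot, y to its left, z up, the work surface at z = 0. Lengths are in m, angles in rad, forces in N, time in s.
With the tool pointing down it reaches from about 0.275 to 0.875 m from the base axis. Payload 12.5 kg.
Tool frame: the origin (TCP) lies at the very end of the fingers, on their centre line; the grasp point (between the pads) lies 19 mm behind it; z points along the fingers, y is the line along which they close (so a half turn about z gives the same grasp; the last joint's range is limited). The gripper opens to 85 mm and grips with 20 to 120 N. Pads are 22 mm wide; open, the fingers measure 114 mm over their backs; the gripper's body (76 mm by 85 mm) begins 54 mm behind the grasp point. The pads swing forward as they close: fully open they stand 13 mm farther back than shut.
Start: joints at [-1.304, 0.351, 1.652, -0, 1.139, -0.085], TCP at [0.19, -0.516, 0.231] pointing down, gripper open.
Joint ranges: [-2.75, 2.75], [-0.79, 2.1], [0.01, 2.65], [-1.57, 4.71], [0.07, 3.14], [-2.87, 2.87]. Speed limits (rad/s): [2.22, 2.22, 2.79, 3.14, 3.14, 3.14].

### API

Orientations are given as a 3x3 rotation matrix whose columns are the frame's x, y, z axes.
In Python, from bench import manip gives the robot as it stands. Calls block until the motion is done:
- manip.move_ptp(position, orientation): joint-space move of the TCP to a pose.
- manip.move_l(position, attitude=None, max_speed=0.15): straight line of the TCP; attitude=None keeps the orientation; max_speed is the mean speed in m/s.
- manip.move_j(angles): joint-space move.
- manip.set_gripper(opening, effort=None): opening from 0.0 (shut) to 1.0 (fully open); effort is the grip in N (None keeps the last); returns when the fingers have stopped.
- manip.dwell(seconds).
- manip.inverse_kinematics(position, orientation): joint angles nearest the present ones, or None.
- manip.grab_frame(name): name is "scene" or "top"; returns (picture, depth): 420x560x3 uint8, red, green, blue; 420x560 float32, m along the optical axis (not along the pixel's ray), 0 where there is no reading.
- manip.get_calibration(name): a dict with "camera_matrix" (3x3 intrinsics, pixels), "R" (3x3) and "t" (3): a world point X has camera coordinates R X + t. Camera axes: x right, y down, z forward; pixel columns grow to the right and rows downward; lengths in m; the calibration is good to about 2 mm. A picture is of the moment at which its call begins. get_calibration takes no time and is no camera call.
A pose or a line that the arm cannot do raises manip.Unreachable and nothing moves.
- manip.sign_off(): hands the job in; it is judged then, once.
Trained networks look in the newest picture that a camera, given by its name, has taken for a name from the list of things; names that differ only in an ending like _2 or _b are one class to them, and where a whole thing is asked for, a point or a joint stands for the part that bears it (a point fixed in the world has none). Each returns a list of dicts, best first, with "confidence" (0 to 1); they miss things now and then, are a little off and sometimes report something else, mostly with a low value. They report only what shows in the picture. A call takes as long as a camera call.
- manip.look_for(camera, name): "at" ([x, y, z] in m, in world coordinates, good to about 4 mm: the middle of the surface that is visible of it).
Readings, each from a call of its own:
- manip.current_time(): time.
- manip.current_qpos(): joint angles.
- manip.current_joint_vel(): joint speeds.
- manip.current_joint_torque(): joint torques, N m.
- manip.current_ee_pos(): TCP position.
- manip.current_tcp_rot(): TCP orientation.
- manip.current_force(): force on the tool from outside, world axes, zero at the start.
- manip.current_ft_torque(): the same for the moment, N m.
- manip.current_grip_width(): opening from 0.0 (shut) to 1.0 (fully open).
- manip.current_grip_force(): force on a finger pad.
Only numpy, scipy, OpenCV 4.12 (cv2) and the standard library are available. Lean on these libraries where they do the work, as an engineer would, in place of code of your own. Each camera call takes 0.05 s, during which the arm holds its last target. There are 200 camera calls.

## Working session

There is one attempt and no reset: what is moved stays moved. The work goes in short steps, each a Python script; the robot and the scene stay as the last script left them, time stands still between calls to the robot, and variables do not carry over. Pictures are saved under pics/ and viewed, at most 10 in all, crops included, and the job is handed in when it is done.

```bash
mkdir -p pics; ls; python3 - <<'E'
from bench import manip
import cv2,numpy as np
for c in("top","scene"):
    p,d=manip.grab_frame(c); cv2.imwrite(f"pics/{c}0.png",p[:,:,::-1]); np.save(f"{c}d.npy",d)
    for n in ("handle","mouth","upright","eye","jar","block","brush"):
        print(c,n,[(np.round(r["at"],3),round(r["confidence"],2)) for r in manip.look_for(c,n)[:2]])
print(manip.current_time())
E
```

```text
pics
top handle [(array([ 0.51 , -0.302,  0.017]), 0.93)]
top mouth [(array([ 0.509, -0.299,  0.018]), 0.73)]
top upright [(array([0.654, 0.114, 0.054]), 0.54)]
top eye [(array([0.651, 0.115, 0.06 ]), 0.79)]
top jar [(array([ 0.739, -0.115,  0.074]), 0.55)]
top block [(array([0.608, 0.366, 0.027]), 0.75)]
top brush [(array([0.468, 0.361, 0.018]), 0.64)]
scene handle [(array([ 0.529, -0.292,  0.016]), 0.96), (array([0.474, 0.369, 0.019]), 0.42)]
scene mouth [(array([ 0.531, -0.295,  0.012]), 0.91)]
scene upright [(array([0.674, 0.121, 0.045]), 0.83), (array([ 0.528, -0.295,  0.016]), 0.28)]
scene eye [(array([0.674, 0.115, 0.045]), 0.81)]
scene jar [(array([ 0.76 , -0.115,  0.052]), 0.92)]
scene block [(array([0.611, 0.375, 0.027]), 0.73)]
scene brush [(array([0.476, 0.369, 0.016]), 0.84)]
0.8
```

View pics/top0.png

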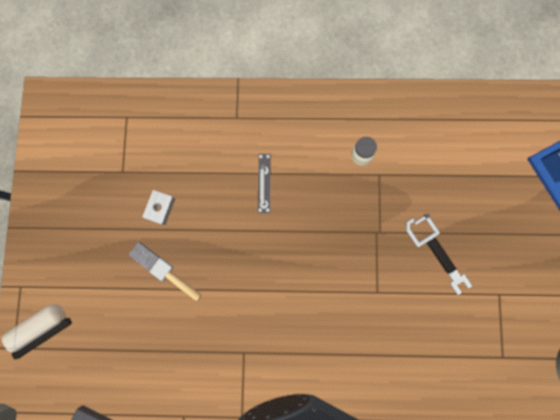

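View pics/scene0.png

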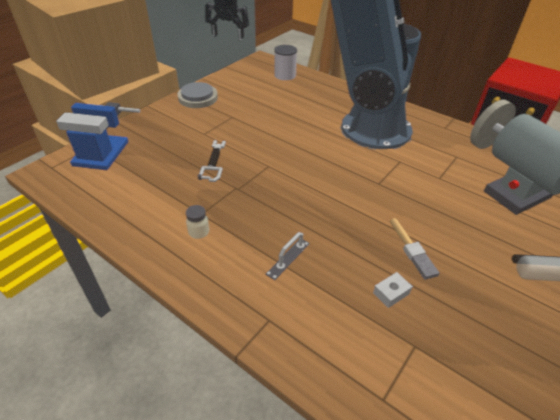

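```bash
cat > h.py <<'E'
from bench import manip
import cv2,numpy as np
def ray(c,uv,z):
    k=manip.get_calibration(c);K=np.array(k["camera_matrix"]);R=np.array(k["R"]);t=np.array(k["t"])
    uv=np.atleast_2d(uv).astype(float)
    d=(R.T@np.linalg.inv(K)@np.c_[uv,np.ones(len(uv))].T).T; o=-R.T@t
    return o+d*((z-o[2])/d[:,2])[:,None]
def proj(c,X):
    k=manip.get_calibration(c);x=np.array(k["R"])@np.array(X)+np.array(k["t"]);x=np.array(k["camera_matrix"])@x
    return x[:2]/x[2]
E
python3 - <<'E'
from h import *
a=cv2.imread("pics/top0.png");b=cv2.imread("pics/scene0.png")
def crop(i,x,y,w,h):return cv2.resize(i[y:y+h,x:x+w],(390,290),interpolation=cv2.INTER_CUBIC)
g=np.vstack([np.hstack([crop(a,390,205,94,94*29//39),crop(a,217,145,94,94*29//39)]),np.hstack([crop(b,170,130,80,60),crop(b,250,225,80,60)])])
cv2.imwrite("pics/crop.png",g)
m=(a.max(2)<60).astype(np.uint8); m[:, :400]=0;m[:,490:]=0;m[:205]=0;m[310:]=0
v,u=np.nonzero(m);P=ray("top",np.c_[u,v],.02)[:,:2];c=P.mean(0);w,V=np.linalg.eigh(np.cov((P-c).T))
print(len(u),c,np.sqrt(w*12),V[:,1])
r=cv2.minAreaRect(P.astype(np.float32));print(r)
k=manip.get_calibration("top");print(-np.array(k["R"]).T@k["t"],k["camera_matrix"]);k=manip.get_calibration("scene");print(-np.array(k["R"]).T@k["t"])
E
```

```text
302 [ 0.49990543 -0.30667545] [0.02006529 0.08196206] [-0.83783853 -0.54591813]
((0.49982351064682007, -0.30671292543411255), (0.08202891051769257, 0.019952110946178436), 32.451576232910156)
[0.45834326 0.02667433 1.04777879] [[432.02827521   0.         289.78601733]
 [  0.         432.02827521 205.9979386 ]
 [  0.           0.           1.        ]]
[1.22699417 0.50368369 0.81271986]
```

View pics/crop.png

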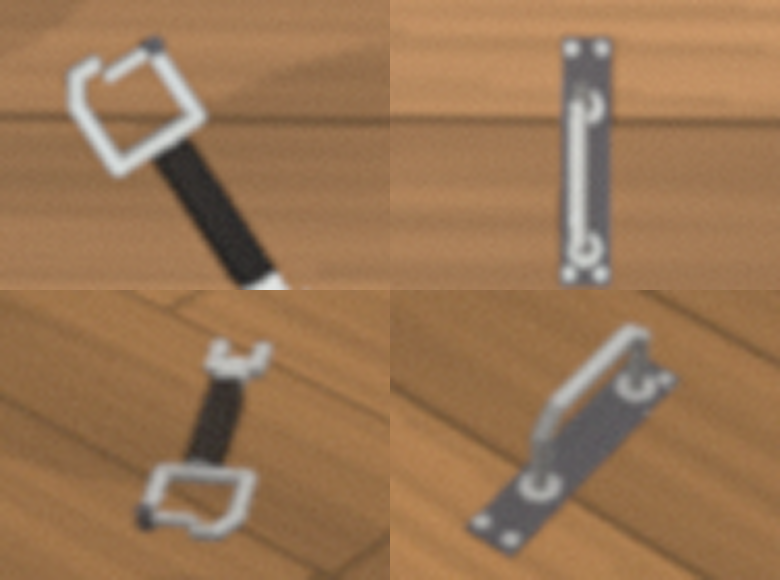

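```bash
python3 - <<'E'
from h import *
s=390/94; s2=290/72
f=lambda x,y:(217+(x-390)/s-.4,145+y/s2-.4)
print("collars",ray("top",[f(585,250),f(593,107)],.005))
print("topbar axis",ray("top",[f(577,247),f(577,100)],.059))
print("track",ray("top",[f(562,283),f(608,283),f(564,40),f(609,40)],.003))
g=lambda x,y:(250+(x-390)*80/390-.4,225+(y-290)*60/290-.4)
print("scene collars",ray("scene",[g(636,386),g(540,486)],.005))
print("scene top",ray("scene",[g(640,332),g(545,412)],.057))
# scene track corners
print("scene track",ray("scene",[g(470,530),g(512,553),g(676,380)],.003))
# handle in scene
b=cv2.imread("pics/scene0.png");m=(b.max(2)<70);M=np.zeros_like(m);M[146:173,200:225]=1;v,u=np.nonzero(m&M)
P=ray("scene",np.c_[u,v],.018)[:,:2];print("scene handle",len(u),P.mean(0),cv2.minAreaRect(P.astype(np.float32)))
# hook landmarks in top
f2=lambda x,y:(390+x/s-.4,205+y/s2-.4)
print("hook: hinge,backR,backL,noseL",ray("top",[f2(152,46),f2(204,118),f2(119,174),f2(72,100)],.012))
E
```

```text
collars [[0.61327325 0.11463784 0.005     ]
 [0.7021473  0.11196274 0.005     ]]
topbar axis [[0.60694443 0.1146008  0.059     ]
 [0.69361167 0.11671131 0.059     ]]
track [[0.59318448 0.12788707 0.003     ]
 [0.59350712 0.10077539 0.003     ]
 [0.74492984 0.13056769 0.003     ]
 [0.74517062 0.10347358 0.003     ]]
scene collars [[0.61772529 0.1140023  0.005     ]
 [0.70337987 0.11605517 0.005     ]]
scene top [[0.62563662 0.11894845 0.057     ]
 [0.69875906 0.11435816 0.057     ]]
scene track [[0.74598581 0.10517325 0.003     ]
 [0.74416433 0.13032525 0.003     ]
 [0.59935419 0.1271716  0.003     ]]
scene handle 99 [ 0.49866024 -0.30815076] ((0.497666597366333, -0.3090905547142029), (0.08440713584423065, 0.020580818876624107), 33.24920654296875)
hook: hinge,backR,backL,noseL [[ 0.59403223 -0.27751759  0.012     ]
 [ 0.55140612 -0.305826    0.012     ]
 [ 0.51768624 -0.2562863   0.012     ]
 [ 0.56114947 -0.23064766  0.012     ]]
```

```bash
cat >> h.py <<'E'
def Rz(yaw,flip=False):
    c,s=np.cos(yaw),np.sin(yaw)
    R=np.array([[c,s,0],[s,-c,0],[0,0,-1.]])
    return R@np.diag([-1,-1,1]) if flip else R
def st(m=""):
    print(m,round(manip.current_time(),2),"p",np.round(manip.current_ee_pos(),4),"F",np.round(manip.current_force(),1),"w",round(manip.current_grip_width(),3),"gf",round(manip.current_grip_force(),1))
UP=np.array([.6135,.1145]); EYE=0.018
def hpos(bx,by,z,up=UP):  # TCP so that the bar is at (bx,by) in handle frame
    c,s=np.cos(EYE),np.sin(EYE)
    return [up[0]-(c*bx-s*by),up[1]-(s*bx+c*by),z]
E
python3 - <<'E'
from h import *
print(np.round(manip.current_tcp_rot(),2))
yaw=np.radians(33)
for fl in(0,1):
    print(fl,manip.inverse_kinematics([.499,-.3075,.1],Rz(yaw,fl)),manip.inverse_kinematics(hpos(.15,-.005,.02),Rz(EYE,fl)))
st()
fl=0
manip.move_ptp([.499,-.3075,.10],Rz(yaw,fl)); st("above")
manip.move_l([.499,-.3075,.004],max_speed=.08); st("down")
manip.set_gripper(0.0,80); st("grip")
manip.move_l([.499,-.3075,.05],max_speed=.1); st("lift")
E
```

```text
[[ 0.94  0.34  0.  ]
 [ 0.34 -0.94  0.  ]
 [ 0.   -0.   -1.  ]]
0 [-6.31686078e-01  5.75627803e-01  1.66140894e+00 -4.44089210e-16
  9.04555915e-01  3.63151595e-01] [ 1.49438790e-01  5.68447292e-01  1.97386337e+00 -4.44089210e-16
  5.99281993e-01  1.70223512e+00]
1 [-6.31686078e-01  5.75627803e-01  1.66140894e+00 -4.44089210e-16
  9.04555915e-01 -2.77844106e+00] [ 1.49438790e-01  5.68447292e-01  1.97386337e+00 -4.44089210e-16
  5.99281993e-01 -1.43935754e+00]
 0.8 p [ 0.1895 -0.5163  0.2313] F [-0.5  0.4  0.6] w 1.001 gf 0.0
above 2.27 p [ 0.4987 -0.3085  0.1004] F [-0.3  0.1  0.4] w 1.001 gf 0.0
down 3.62 p [ 0.4993 -0.3077  0.0045] F [-0.7  0.   0.1] w 0.999 gf 0.0
grip 4.22 p [ 0.4993 -0.3078  0.0045] F [-1.  -1.2  5.5] w 0.235 gf 79.4
lift 4.83 p [ 0.4987 -0.3073  0.0497] F [ 0.5 -0.1 -3.1] w 0.235 gf 78.4
```

```bash
python3 - <<'E'
from h import *
manip.move_ptp(hpos(.165,-.005,.06),Rz(EYE)); st("stage hi")
manip.move_l(hpos(.150,-.005,.014),max_speed=.08); st("stage")
ims=[]
for c,(x,y,w,h) in(("top",(217,145,94,94)),("scene",(230,190,110,110))):
    p,d=manip.grab_frame(c); i=p[:,:,::-1]; cv2.imwrite(f"pics/{c}1.png",i)
    ims.append(cv2.resize(i[y:y+h,x:x+w],(400,400),interpolation=cv2.INTER_CUBIC))
cv2.imwrite("pics/crop1.png",np.hstack(ims))
E
```

```text
stage hi 6.41 p [0.4488 0.1161 0.0599] F [ 0.5 -1.1 -2.4] w 0.239 gf 78.3
stage 7.17 p [0.4635 0.1168 0.0141] F [ 0.6 -0.6 -2.1] w 0.238 gf 78.3
```

View pics/crop1.png

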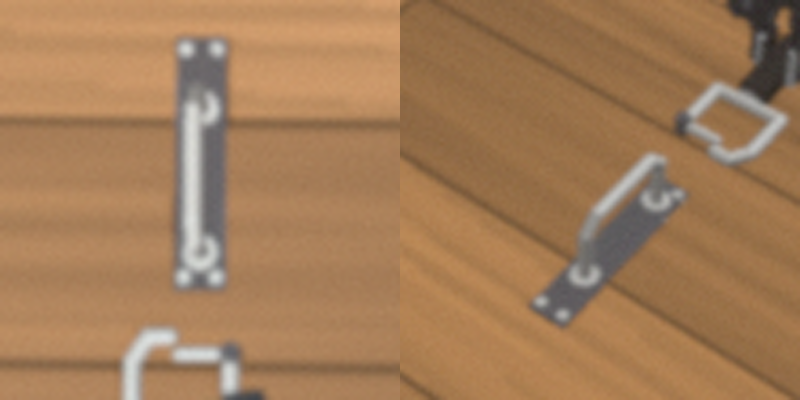

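```bash
python3 - <<'E'
from h import *
s=400/94
f=lambda x,y:(217+x/s-.4,145+y/s-.4)
print("hinge,armL,armR,nosetip,gatemid",ray("top",[f(230,352),f(131,380),f(231,380),f(176,337),f(195,355)],.022))
print("collar",ray("top",[f(201,251),f(205,106)],.005)); print("expected collar px",(proj("top",[*UP,.005])-[216.6,144.6])*s)
s=400/110; f=lambda x,y:(230+(x-400)/s-.4,190+y/s-.4)
print("scene hinge, nosetip, backL corner(0,-24), leftcorner42,31",ray("scene",[f(684,121),f(712,143),f(720,88),f(785,122)],.022), ray("scene",[f(656,199)],.005))
p=manip.current_ee_pos();c,sn=np.cos(EYE),np.sin(EYE)
for a in((.096,-.024),(.106,.005),(.05,-.024),(.092,.031)): print("pred",a,p[0]+c*a[0]-sn*a[1],p[1]+sn*a[0]+c*a[1])
E
```

```text
hinge,armL,armR,nosetip,gatemid [[0.56112526 0.09517697 0.022     ]
 [0.54469003 0.15035322 0.022     ]
 [0.54540914 0.09428298 0.022     ]
 [0.56920344 0.12572611 0.022     ]
 [0.55919074 0.11479185 0.022     ]]
collar [[0.62090798 0.11424268 0.005     ]
 [0.70632553 0.11392701 0.005     ]]
expected collar px [200.24890469 263.73559405]
scene hinge, nosetip, backL corner(0,-24), leftcorner42,31 [[0.55552716 0.09303734 0.022     ]
 [0.5611058  0.12169035 0.022     ]
 [0.51011298 0.0940563  0.022     ]
 [0.50981872 0.15142877 0.022     ]] [[0.61744109 0.11360027 0.005     ]]
pred (0.096, -0.024) 0.5600131664284982 0.09457168821969797
pred (0.106, 0.005) 0.5694895746597811 0.12374698062670006
pred (0.05, -0.024) 0.5140206182272964 0.09374373293097364
pred (0.092, 0.031) 0.5550238678701364 0.14949078234820237
```

```bash
sed -i 's/^UP=.*/UP=np.array([.618,.1142]); EYE=0.012/' h.py; python3 - <<'E'
from h import *
manip.move_l(hpos(.125,-.006,.014),Rz(EYE),max_speed=.05); manip.dwell(.3)
F0=np.mean([manip.current_force() for _ in range(5)],0);st("start")
for x in np.arange(.118,.0795,-.003):
    manip.move_l(hpos(x,-.006,.014),max_speed=.03)
    F=np.array(manip.current_force())-F0; print(round(x,3),np.round(F,1),round(manip.current_time(),2))
    if np.linalg.norm(F)>11: print("STOP");break
manip.dwell(.3); print(np.round(np.array(manip.current_force())-F0,1)); st()
p,_=manip.grab_frame("scene");a=p[190:300,230:340,::-1]
q,_=manip.grab_frame("top");b=q[145:239,217:311,::-1]
cv2.imwrite("pics/crop2.png",np.hstack([cv2.resize(b,(400,400),interpolation=2),cv2.resize(a,(400,400),interpolation=2)]))
E
```

```text
start 8.31 p [0.4928 0.1187 0.014 ] F [-0.1  0.4 -2.6] w 0.237 gf 78.3
0.118 [-0.4 -0.  -0.5] 8.69
0.115 [-0.7 -0.9 -0. ] 8.94
0.112 [ 0.5 -0.  -0.3] 9.19
0.109 [-0.2  0.2 -0.1] 9.44
0.106 [-0.6 -0.2 -0.2] 9.69
0.103 [-1.5 -0.7 -0.7] 9.94
0.1 [-3.4 -1.2  0.2] 10.19
0.097 [-4.3 -1.9 -0.2] 10.44
0.094 [-3.4 -1.9 -1.2] 10.69
0.091 [-4.1 -3.3 -1.3] 10.94
0.088 [-3.6 -4.3 -2.2] 11.19
0.085 [-2.3 -5.1 -2.4] 11.44
0.082 [-0.9 -5.  -2.4] 11.69
[-0.5 -6.5 -1.9]
 11.99 p [0.5363 0.1189 0.0141] F [-0.6 -6.1 -4.5] w 0.236 gf 78.5
```

View pics/crop2.png

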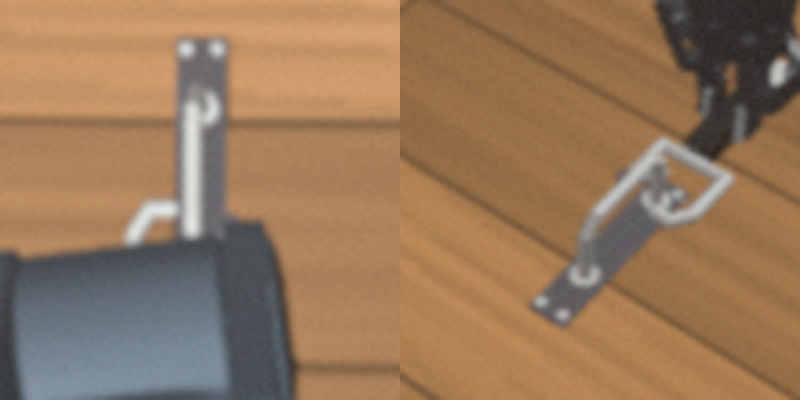

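```bash
python3 - <<'E'
from h import *
for x,y in[(.080,-.002),(.079,.002),(.078,.006),(.078,.009),(.078,.012),(.078,.015)]:
    manip.move_l(hpos(x,y,.014),max_speed=.03)
    F=np.array(manip.current_force()); print(x,y,np.round(F,1),round(manip.current_time(),2))
    if np.linalg.norm(F-[0,0,-2.5])>14: print("STOP");break
manip.dwell(.4);st()
p,_=manip.grab_frame("scene");a=p[205:275,265:335,::-1]
cv2.imwrite("pics/crop3.png",cv2.resize(a,(560,560),interpolation=2))
E
```

```text
0.08 -0.002 [ 0.3 -5.1 -4.1] 12.39
0.079 0.002 [-0.1 -4.5 -2.8] 12.68
0.078 0.006 [ 2.6 -8.1 -4.8] 12.96
0.078 0.009 [ 0.1 -0.4 -2.9] 13.21
0.078 0.012 [ 0.1  0.3 -2.5] 13.46
0.078 0.015 [ 0.4  0.4 -3.1] 13.71
 14.11 p [0.5402 0.0983 0.014 ] F [-0.1  0.1 -3.3] w 0.239 gf 79.0
```

View pics/crop3.png

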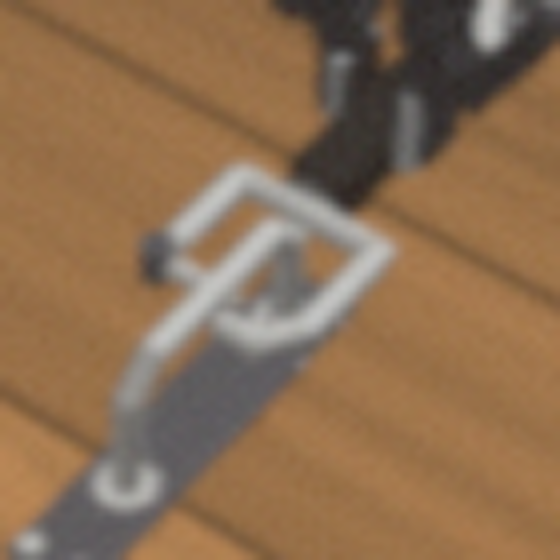

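```bash
python3 - <<'E'
from h import *
F0=np.mean([manip.current_force() for _ in range(6)],0)
def fx(n=3): return np.mean([manip.current_force() for _ in range(n)],0)-F0
x=.078; log=[]
manip.move_l(hpos(.089,.014,.014),max_speed=.03); x=.089
while x<.14:
    f=fx(); log.append((round(x*1e3,1),*np.round(f,1)))
    if f[0]>9.5: break
    x+=.0005 if f[0]>1.5 or x>.093 else .001
    manip.move_l(hpos(x,.014,.014),max_speed=.02)
print(log); st("hard")
ok=0;tr=[]
while manip.current_time()<45:
    f=fx(); e=15-f[0]; tr.append((round(manip.current_time(),2),round(f[0],1),round(x*1e3,2)))
    ok=manip.current_time()-t0 if abs(e)<2.2 and ok is not None and 't0' in dir() and t0 else 0
    if abs(e)<2.2:
        if not globals().get('t0'): t0=manip.current_time()
        if manip.current_time()-t0>1.6: break
        manip.dwell(.05)
    else:
        t0=None
        x+=float(np.clip(e*3e-5,-.0003,.0003)); manip.move_l(hpos(x,.014,.014),max_speed=.01)
print(tr); st("tugged")
E
```

```text
[(89.0, np.float64(0.5), np.float64(1.4), np.float64(-1.4)), (90.0, np.float64(0.0), np.float64(0.7), np.float64(0.2)), (91.0, np.float64(-0.2), np.float64(0.2), np.float64(0.0)), (92.0, np.float64(0.1), np.float64(-0.5), np.float64(-0.5)), (93.0, np.float64(0.1), np.float64(-0.1), np.float64(-0.8)), (94.0, np.float64(-0.0), np.float64(-0.8), np.float64(-1.4)), (94.5, np.float64(0.1), np.float64(-0.4), np.float64(0.2)), (95.0, np.float64(2.0), np.float64(-0.5), np.float64(-0.3)), (95.5, np.float64(4.4), np.float64(0.8), np.float64(-2.1)), (96.0, np.float64(5.0), np.float64(1.2), np.float64(-1.9)), (96.5, np.float64(6.5), np.float64(0.7), np.float64(-2.4)), (97.0, np.float64(6.0), np.float64(0.3), np.float64(-2.4)), (97.5, np.float64(6.0), np.float64(1.1), np.float64(-2.5)), (98.0, np.float64(6.4), np.float64(0.6), np.float64(-1.0)), (98.5, np.float64(6.6), np.float64(1.1), np.float64(-2.0)), (99.0, np.float64(6.4), np.float64(0.2), np.float64(-1.8)), (99.5, np.float64(7.6), np.float64(1.1), np.float64(-2.6)), (100.0, np.float64(6.2), np.float64(1.2), np.float64(-1.7)), (100.5, np.flo
[... 1579 characters left out ...]
3.62, np.float64(14.1), 102.03), (23.68, np.float64(14.2), 102.03), (23.73, np.float64(14.0), 102.03), (23.77, np.float64(14.5), 102.03), (23.82, np.float64(14.6), 102.03), (23.88, np.float64(14.7), 102.03), (23.93, np.float64(13.9), 102.03), (23.98, np.float64(13.7), 102.03), (24.02, np.float64(13.7), 102.03), (24.07, np.float64(15.0), 102.03), (24.12, np.float64(13.3), 102.03), (24.18, np.float64(14.0), 102.03), (24.23, np.float64(14.2), 102.03), (24.27, np.float64(13.6), 102.03), (24.32, np.float64(14.0), 102.03), (24.38, np.float64(14.1), 102.03), (24.43, np.float64(14.5), 102.03), (24.48, np.float64(14.5), 102.03)]
tugged 24.48 p [0.5188 0.0992 0.0147] F [14.6  1.5 -7.4] w 0.234 gf 78.5
```

```bash
python3 - <<'E'
from h import *
manip.move_l(hpos(.094,.014,.014),max_speed=.02); st("relax")
z=.014
while z>.0042:
    z-=.001; manip.move_l(hpos(.094,.014,z),max_speed=.02)
    if manip.current_force()[2]>5: break
st("low"); manip.set_gripper(1.0); st("open")
p=manip.current_ee_pos(); manip.move_l([p[0],p[1],.15],max_speed=.1)
manip.move_ptp([.35,-.15,.25],Rz(0)); manip.dwell(.5); st("up")
ims=[]
for c,(x,y,w,h) in(("top",(217,145,94,94)),("scene",(245,190,85,85))):
    p,d=manip.grab_frame(c); ims.append(cv2.resize(p[y:y+h,x:x+w,::-1],(400,400),interpolation=2))
cv2.imwrite("pics/crop4.png",np.hstack(ims))
E
```

```text
relax 25.02 p [0.5238 0.0991 0.0139] F [-0.6  0.1 -2.7] w 0.238 gf 79.2
low 27.52 p [0.5243 0.0991 0.0045] F [-2.7 -0.4  5.1] w 0.237 gf 80.1
open 28.18 p [0.5242 0.0991 0.004 ] F [-0.2  0.6  0.3] w 1.002 gf 0.0
up 31.5 p [ 0.3501 -0.1499  0.25  ] F [-1.1  0.4  0.1] w 1.001 gf 0.0
```

View pics/crop4.png

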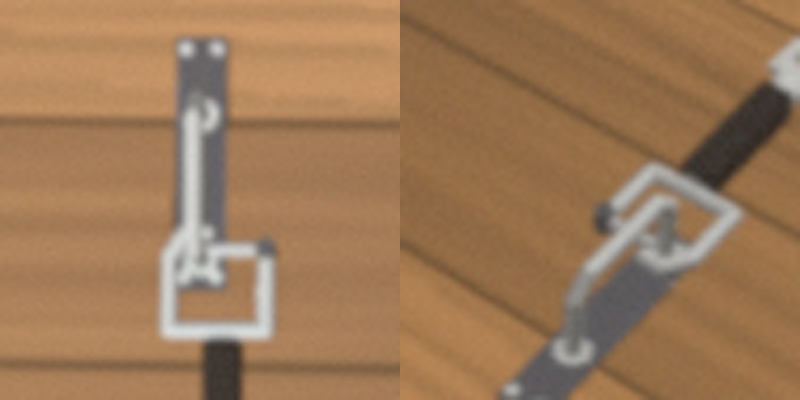

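The top view shows the upright (about 200,262 in the crop) inside the loop. The gate is shut across the mouth (205–265, 248), and the spanner lies flat and released.

```bash
python3 -c "
from bench import manip
print(manip.sign_off())"
```

```text
the job is handed in; nothing more can be done
None
```

The spanner is clipped onto the keeper eye's near upright with the gate shut. I tugged it against the stop at about 14 N for over a second, then left it lying flat and released and handed the job in at about 32 s; no verdict came back.

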